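Find the balance point of a weighted rail

TASK

Find where this weighted rail balances: pick the wooden bar up off the bench, lay it gently by its middle, square across the steel edge of the balancing stand, and, still holding it, slide it along on the edge until its balance point, which is nearer the tenon end, comes over it. Let go and leave it lying there level by itself; never press hard on the edge, and leave the other things on the bench where they are.

Things in the scene. Friction and masses are not known exactly. Their poses are not given: they have to be found in the camera images.
- bar: Plain wooden rail, 400 mm long (y), 36 wide (x), 26 thick (z), with a stub tenon (18 x 30 x 14 mm) on its +y end; starts flat on the bench. Origin: centre of the underside of the 400 mm length. Mass 0.38 to 0.46 kg. A lead slug fixed inside, out of sight, puts its balance point 20 to 75 mm from the middle towards the tenon, different every time.
- fulcrum: Balancing stand, fixed to the bench: dark wooden base 76 x 110 mm, 18 high, a block on it 44 x 50 mm up to 38 high, and a flat-topped upright steel blade in the middle, 26 mm long (x), 10 mm thick (y), top 75 mm above the bench. Origin: centre of the base's underside. A bar square across the edge lies along the stand's y axis.
- edge (a point): Centre of the top of the steel blade, 75 mm above the bench. The bar stays level only if its balance point is over the 10 mm thick top; else it tips until its low end rests on the bench (about 0.3 rad). Fingers that do not reach below the bar's underside clear the stand. Sliding drags the bar along its length (about half the load); let go under that drag, it may be kicked over.
- tape: Bystander: roll of masking tape lying flat, 104 mm across, 48 mm high; origin centre of underside.
- screwdriver: Bystander: screwdriver lying on the bench.
- offcut: Bystander: small wooden offcut, 34 x 62 x 20 mm, lying beside the stand on the side away from the robot; origin centre of underside.
- glue: Bystander: glue bottle, 56 mm across, 170 mm high, at the far side of the bench.
- block: Bystander: cork sanding block 70 x 120 x 40 mm.
- hammer: Bystander: hammer lying on the bench.
- tin: Bystander: steel tin, 80 mm across, 90 mm high, at the far side of the bench.

How it is judged:
By the outcome, as a careful person would: the job done as asked, in the order asked, and still so for the second after the job is handed in, with the robot touching nothing.
It also fails if it takes over 61 s, if anything falls off the work surface, if the arm or the gripper's body presses on something with over 40 N, if the wrist force passes 120 N, or if a joint passes its speed limit or range.

ROBOT

A 7-joint arm with a two-finger parallel gripper is mounted at the origin on the work surface. World frame = base frame: x ahead of the robot, y to its left, z up, the work surface at z = 0. Lengths are in m, angles in rad, forces in N, time in s.
With the tool pointing down it reaches from about 0.4 to 0.85 m from the base axis. Payload 4.4 kg.
Tool frame: the origin (TCP) lies midway between the tips of the shut fingers; the grasp point (between the pads) lies env.grip_point_offset behind it (env.grip_point_offset is the distance from the TCP to the grasp point, in m); z points along the fingers, y is the line along which they close (so a half turn about z gives the same grasp; the last joint's range is limited). The gripper opens to 94 mm and grips with 3 to 60 N. Pads are 16 mm wide; open, the fingers measure 119 mm over their backs; the gripper's body (75 mm by 177 mm) begins 78 mm behind the grasp point.
Start: joints at [-0.066, 0.628, 0.038, 1.517, -0.027, 0.996, -0.02], TCP at [0.65, 0, 0.175] pointing down, gripper open.
Joint ranges: [-3.06, 3.06], [-0.37, 2.12], [-1.25, 1.32], [0.18, 2.47], [-1.1, 4.24], [0.23, 1.98], [-2.94, 2.94]. Speed limits (rad/s): [2.57, 2.57, 3.14, 3.14, 3.14, 3.14, 3.14].

INTERFACE

Orientations are given as a unit quaternion [x, y, z, w].
In Python, from workcell import get_state, grab_frame, env, nets gives the robot as it stands.
- The arm moves only by the tool jog_arm, never from a script. Its arguments are lists of equal length, an entry for each row: "xyz": the shift along the tool's x, y, z in cm, a list of three; "twist": the turn, a rotation vector about the tool's x, y, z in degrees, a list of three; "gripper": the closure, from 0 (fully open) to 1 (shut). A call has 1 to 8 rows; each row shifts and turns the commanded pose from where the row before left it, along the tool's axes as they then stand; what a row does not reach is not made up. A row lasts 1/8 s, in which the tool goes at most 62.5 mm and 10.7 degrees, less where a joint would pass 70% of its speed; a pose out of reach is approached as far as the arm can. A call with a gripper value outside its range is refused whole. The fingers move at their own pace and stop on an object; "grip_force" is the grip in N (left out, the last holds). Time passes only in rows, so rows that do not move let the fingers close. It gives the time, the measured TCP pose, the force, the opening and the grip force at its end, in the units of the state.
- get_state(): the state, without advancing time (a new reading comes with each control period).
- grab_frame(name): name is "scene" or "side" or "wrist"; returns a dict with "pixels" (400x640x3 uint8, blue, green, red), "vertical_fov" (degrees; the focal length in pixels is half the picture's height over the tangent of half this angle, whatever the lens; pixels are square), "cx", "cy" (the principal point, pixels), "R" (3x3) and "t" (3): a world point X has camera coordinates R X + t; the wrist camera has in their place "hand_eye" (4x4, takes a point from camera to tool coordinates, whose origin is the TCP and whose axes are the flange's). Camera axes: x right, y down, z forward; pixel columns grow to the right and rows downward; lengths in m; the calibration is good to about 2 mm. A picture is of the moment at which its call begins: read the wrist's pose just before it. There is no depth.
- env.close_job(): hands the job in; it is judged then, once.
Trained networks look in a picture, given as the dict that the camera call returned (one of the last four; its "shot" number tells which), for a name from the list of things; names that differ only in an ending like _2 or _b are one class to them, and where a whole thing is asked for, a point or a joint stands for the part that bears it (a point fixed in the world has none). Each returns a list of dicts, best first, with "p" (0 to 1); they miss things now and then, are a little off and sometimes report something else, mostly with a low value. They report only what shows in the picture. A call takes as long as a camera call.
- nets.outline_of(name, picture): "mask" (400x640 bool, what is visible of it) and "xy" ([column, row] in pixels, amid what is visible of it).
The state is a dict: "time": time; "q": joint angles; "joint_vel": joint speeds; "effort": joint torques, N m; "position": TCP position; "orientation": TCP orientation; "ft_force": force on the tool from outside, world axes, zero at the start; "wrist_torque": the same for the moment, N m; "finger_gap": opening from 0.0 (shut) to 1.0 (fully open); "finger_force": force on a finger pad.
Only numpy, scipy, OpenCV 4.12 (cv2) and the standard library are available. Lean on these libraries where they do the work, as an engineer would, in place of code of your own. Each camera call takes 0.05 s, during which the arm holds its last target. There are 200 camera calls.

## Working session

There is one attempt and no reset: what is moved stays moved. The work goes in short steps, Python scripts to look and compute and a tool call to move; the robot and the scene stay as the last step left them, time stands still between calls to the robot, and variables do not carry over. Pictures are saved under pics/ and viewed, at most 10 in all, crops included, and the job is handed in when it is done.

Besides the shell and the picture viewer there is one more tool, called after "Emit:" by a JSON object that holds its "api" and its "payload", one argument or row to a line. jog_arm: Moves the arm, as the interface text tells. Its arguments: {"type":"object","properties":{"xyz":{"type":"array"},"twist":{"type":"array"},"gripper":{"type":"array"},"grip_force":{"type":"number"}},"required":["xyz","twist","gripper"]}

```bash
mkdir -p pics; ls; cat > h.py <<'E'
import numpy as np, cv2
from workcell import get_state, grab_frame, env, nets
from scipy.spatial.transform import Rotation as Ro
def K(p):
    f=200/np.tan(np.radians(p["vertical_fov"])/2); return f,p["cx"],p["cy"]
def cam(p,s=None):
    """camera centre and cam->world rotation"""
    if "R" in p:
        R=np.array(p["R"]); return -R.T@np.array(p["t"]),R.T
    H=np.array(p["hand_eye"]); Rt=Ro.from_quat(s["orientation"]).as_matrix()
    return Rt@H[:3,3]+np.array(s["position"]),Rt@H[:3,:3]
def back(p,uv,z,s=None):
    f,cx,cy=K(p); c,R=cam(p,s); uv=np.atleast_2d(uv).astype(float)
    d=np.c_[(uv[:,0]-cx)/f,(uv[:,1]-cy)/f,np.ones(len(uv))]@R.T
    return c+d*((z-c[2])/d[:,2])[:,None]
def proj(p,X,s=None):
    f,cx,cy=K(p); c,R=cam(p,s); q=(np.atleast_2d(X)-c)@R
    return np.c_[f*q[:,0]/q[:,2]+cx,f*q[:,1]/q[:,2]+cy]
E
python3 - <<'E'
from h import *
s=get_state(); print(s["time"],s["position"],s["orientation"],s["ft_force"],env.grip_point_offset)
for n in ["scene","side","wrist"]:
    s=get_state();p=grab_frame(n); cv2.imwrite(f"pics/{n}0.png",p["pixels"])
    c,R=cam(p,s); print(n,c.round(3),R[:,2].round(2),{k:v for k,v in p.items() if k not in("pixels","R","t")})
    for o in ["bar","fulcrum","tape","offcut","block","hammer","glue","tin","screwdriver"]:
        r=nets.outline_of(o,p)
        for d in r[:1]:
            z={"bar":.026,"fulcrum":.018}.get(o,0.02)
            print(o,round(d["p"],2),d["xy"],back(p,d["xy"],z,s).round(3)[0],d["mask"].sum())
E
```

```text
pics
0.0 [6.49311855e-01 3.07355806e-05 1.74486593e-01] [ 7.07088936e-01  7.07124048e-01 -6.48837767e-04 -6.29646937e-04] [ 0.09978589  0.47130144 -0.14116944] 0.0188
scene [1.154 0.45  1.009] [-0.49 -0.38 -0.79] {'vertical_fov': 48.50724333303715, 'cx': 318.34660611984896, 'cy': 200.78066229498705, 'shot': 1}
bar 0.94 [345.0, 185.3] [0.455 0.007 0.026] 1344
fulcrum 0.57 [306.5, 221.8] [ 0.619 -0.005  0.018] 1008
tape 0.67 [253.6, 114.2] [ 0.383 -0.418  0.02 ] 802
offcut 0.82 [276.8, 238.7] [ 0.711 -0.032  0.02 ] 304
block 0.87 [482.0, 251.9] [0.419 0.417 0.02 ] 1499
hammer 0.6 [174.3, 155.1] [ 0.67  -0.484  0.02 ] 853
glue 0.83 [346.1, 296.7] [0.736 0.21  0.02 ] 936
tin 0.75 [209.4, 208.5] [ 0.749 -0.248  0.02 ] 1077
screwdriver 0.64 [444.0, 319.9] [0.645 0.426 0.02 ] 589
side [0.218 0.786 0.69 ] [ 0.33 -0.74 -0.58] {'vertical_fov': 54.912501289438005, 'cx': 313.75667040988185, 'cy': 202.93252510681666, 'shot': 2}
bar 0.76 [361.8, 228.6] [ 0.427 -0.003  0.026] 1635
fulcrum 0.93 [298.3, 210.8] [ 0.627 -0.023  0.018] 796
tape 0.6 [409.7, 159.8] [ 0.387 -0.438  0.02 ] 659
offcut 0.62 [
[... 260 characters left out ...]
.71 [197.7, 329.7] [0.645 0.43  0.02 ] 721
wrist [0.65  0.071 0.385] [-0.   -0.25 -0.97] {'vertical_fov': 62.49270853677232, 'cx': 316.2068609731389, 'cy': 194.16118043093368, 'hand_eye': array([[-4.78456390e-04, -9.69292472e-01, -2.45910298e-01,
         7.08006154e-02],
       [ 9.99999859e-01, -4.07484074e-04, -3.39494026e-04,
         3.05474695e-04],
       [ 2.28864473e-04, -2.45910426e-01,  9.69292531e-01,
        -2.09474509e-01],
       [ 0.00000000e+00,  0.00000000e+00,  0.00000000e+00,
         1.00000000e+00]]), 'shot': 3}
bar 0.6 [126.9, 159.9] [0.443 0.019 0.026] 11201
fulcrum 0.57 [286.2, 183.0] [ 0.616 -0.009  0.018] 6193
offcut 0.68 [363.2, 207.9] [ 0.704 -0.038  0.02 ] 1730
```

View pics/wrist0.png

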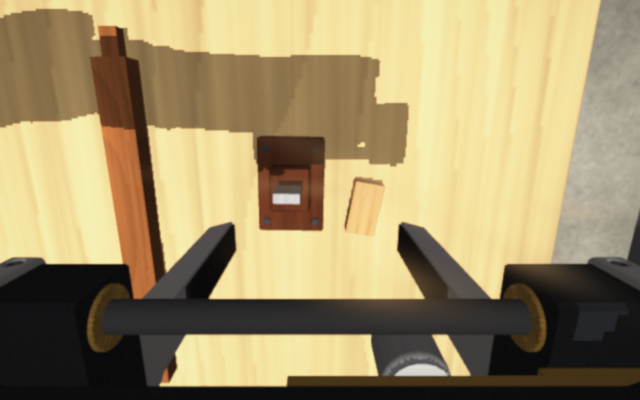

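View pics/scene0.png

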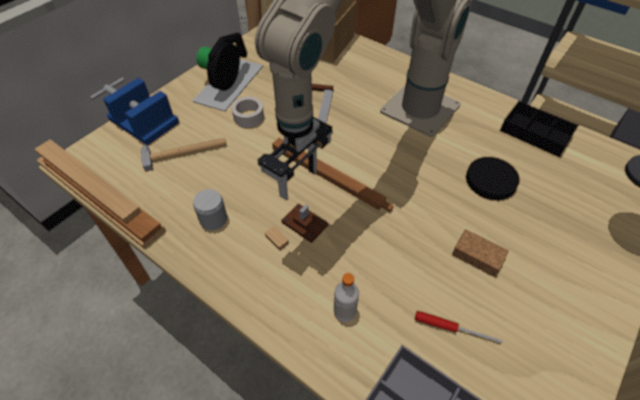

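The wrist picture shows the bar at the left, with the tenon at the top (110,40), which is +y. The blade is at (287,195) and the offcut at (365,207). The scene view agrees. I'll zoom in for the edges.

```bash
python3 - <<'E'
import cv2
i=cv2.imread("pics/wrist0.png")[20:250,80:390]
cv2.imwrite("pics/crop0.png",cv2.resize(i,None,fx=2.5,fy=2.5,interpolation=cv2.INTER_CUBIC))
E
```

```text
(no output)
```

View pics/crop0.png

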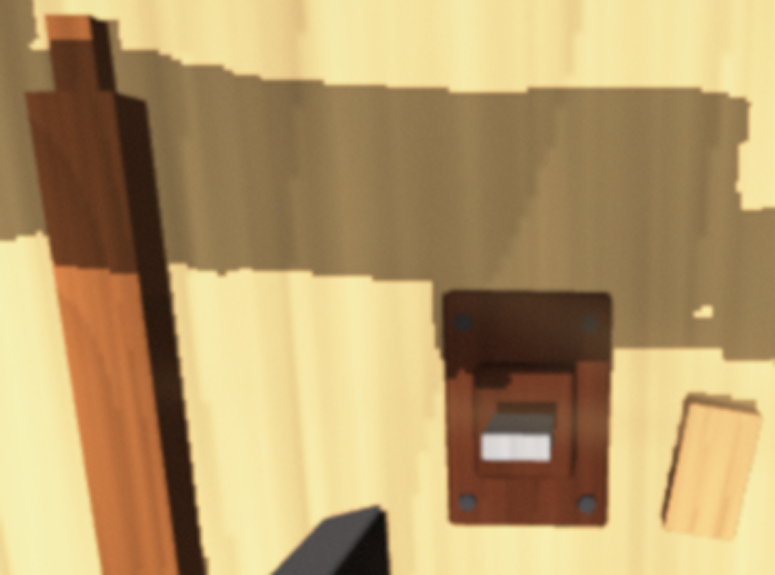

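The crop shows the bar's top face from (27,93)/(117,95) down to (103,572)/(178,572). The bright top of the blade spans (481,433) to (550,461), and the base corners are at (444,292) and (606,525).

```bash
python3 - <<'E'
from h import *
s=get_state();p=grab_frame("wrist")
g=lambda L,z: back(p,np.array(L)/2.5+[80,20],z,s)
b=g([(27,93),(117,95),(103,572),(178,572)],.026); print("bar",b.round(4))
l=b[2]-b[0]; r=b[3]-b[1]; print("yaw l,r deg",[np.degrees(np.arctan2(-v[0],v[1])+0)if v[1]>0 else np.degrees(np.arctan2(v[0],-v[1])) for v in(l,r)])
bl=g([(482,433),(550,433),(480,461),(550,461)],.075); print("blade",bl.round(4),bl.mean(0))
ba=g([(444,292),(610,293),(606,525),(449,522)],.018); print("base",ba.round(4),ba.mean(0))
# bar fit: masks in scene & side, bar hypothetic end
u=(b[0]+b[1])/2-(b[2]+b[3])/2; u/=np.linalg.norm(u); tip=(b[0]+b[1])/2; c=tip-.2*u
print("u",u,"mid",c,"far",tip-.4*u, "yaw",np.degrees(np.arctan2(-u[0],u[1])))
for n in("scene","side"):
    q=grab_frame(n); m=nets.outline_of("bar",q)[0]["mask"]
    n2=np.array([u[1],-u[0],0])*.018
    P=np.array([tip+n2,tip-n2,tip-.4*u-n2,tip-.4*u+n2])
    im=q["pixels"].copy(); cv2.polylines(im,[proj(q,P).round().astype(int)],True,(0,255,0),1)
    F=np.array([bl.mean(0)+[a,d,0] for a,d in((-.013,-.005),(.013,-.005),(.013,.005),(-.013,.005))])
    cv2.polylines(im,[proj(q,F).round().astype(int)],True,(255,0,0),1)
    x=proj(q,P).mean(0).astype(int); cv2.imwrite(f"pics/{n}1.png",cv2.resize(im[120:270,220:420],None,fx=2.6,fy=2.6,interpolation=cv2.INTER_CUBIC))
a=cv2.imread("pics/scene1.png");d=cv2.imread("pics/side1.png"); cv2.imwrite("pics/both1.png",cv2.resize(np.hstack([a,d]),None,fx=.76,fy=.76))
E
```

```text
bar [[ 0.4212  0.1235  0.026 ]
 [ 0.4577  0.1227  0.026 ]
 [ 0.4215 -0.0862  0.026 ]
 [ 0.4567 -0.0862  0.026 ]]
yaw l,r deg [np.float64(0.0825834623628364), np.float64(-0.2730481387331662)]
blade [[ 0.6082 -0.0068  0.075 ]
 [ 0.6345 -0.0068  0.075 ]
 [ 0.607  -0.0181  0.075 ]
 [ 0.6344 -0.0181  0.075 ]] [ 0.62103399 -0.01243136  0.075     ]
base [[ 0.5858  0.0429  0.018 ]
 [ 0.6588  0.0424  0.018 ]
 [ 0.6575 -0.0659  0.018 ]
 [ 0.5834 -0.0643  0.018 ]] [ 0.62139735 -0.01123051  0.018     ]
u [0.00165648 0.99999863 0.        ] mid [ 0.43914154 -0.07689624  0.026     ] far [ 0.43881025 -0.27689596  0.026     ] yaw -0.0949091855159145
```

View pics/both1.png

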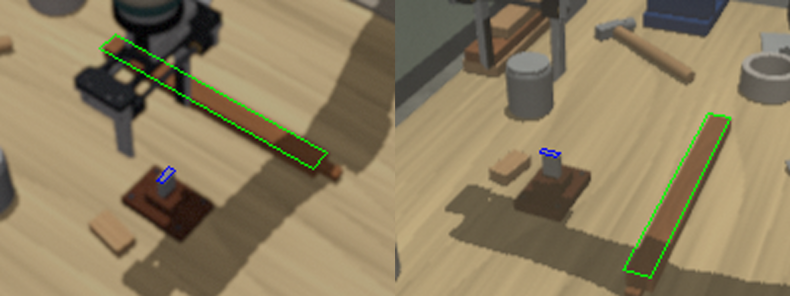

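The overlay matches in both views: bar middle at (0.439, -0.077) with yaw about 0, blade at (0.621, -0.012). Now moving to above the bar.

Emit:
{"api": "jog_arm", "payload": {
  "xyz": [
    [-1.3,-3.5,0],
    [-1.3,-3.5,0],
    [-1.3,-3.5,0],
    [-1.3,-3.5,0],
    [-1.3,-3.5,0],
    [-1.2,-3.5,0],
    [0,0,4],
    [0,0,4]
  ],
  "twist": [
    [0,0,0],
    [0,0,0],
    [0,0,0],
    [0,0,0],
    [0,0,0],
    [0,0,0],
    [0,0,0],
    [0,0,0]
  ],
  "gripper": [0,0,0,0,0,0,0,0],
  "grip_force": 50
}}

```text
time: 2.75
position: [0.4409, -0.0774, 0.0954]
orientation: [0.707, 0.707, 0.001, 0.001]
ft_force: [0.7, -0.4, 0.7]
finger_gap: 1.001
finger_force: 0.0
```

Emit:
{"api": "jog_arm", "payload": {
  "xyz": [
    [0,0,0],
    [0,0,0]
  ],
  "twist": [
    [0,0,0],
    [0,0,0]
  ],
  "gripper": [0,0]
}}

```text
time: 3.0
position: [0.4409, -0.0771, 0.0963]
orientation: [0.707, 0.707, 0.0, 0.001]
ft_force: [-0.2, -0.0, -0.2]
finger_gap: 1.002
finger_force: 0.0
```

```bash
cat >> h.py <<'E'
def ft(n=12):
    L=[]
    for i in range(n):
        grab_frame("side"); s=get_state(); L.append(np.r_[s["ft_force"],s["wrist_torque"]])
    L=np.array(L); print("t",s["time"],"pos",np.round(s["position"],4),"rotvec",(Ro.from_quat(s["orientation"])*Ro.from_quat([.5**.5,.5**.5,0,0]).inv()).as_rotvec(degrees=True).round(2),"gap",s["finger_gap"],"ff",s["finger_force"])
    print("F,T",L.mean(0).round(4),"std",L.std(0).round(4)); return L.mean(0)
E
python3 - <<'E'
from h import *
ft()
s=get_state();p=grab_frame("wrist"); cv2.imwrite("pics/wrist2.png",p["pixels"])
E
```

```text
t 3.6 pos [ 0.44   -0.077   0.0954] rotvec [ 0.   -0.01 -0.  ] gap 0.9988127813642584 ff 0.0
F,T [ 0.2689 -0.3946  0.1903 -0.0048 -0.0209 -0.0019] std [0.3909 0.4406 0.5367 0.0255 0.0414 0.0222]
```

View pics/wrist2.png

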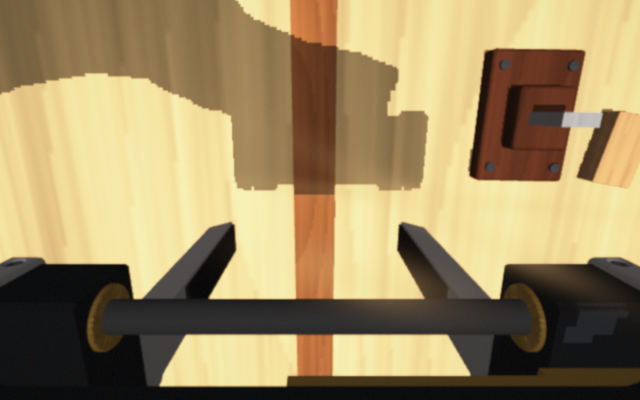

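The bar runs straight up the picture at column 315, centred between the fingers (235–400). Descending, then gripping.

Emit:
{"api": "jog_arm", "payload": {
  "xyz": [
    [0,0,3],
    [0,0,3],
    [0,0,2],
    [0,0,1],
    [0,0,0],
    [0,0,0]
  ],
  "twist": [
    [0,0,0],
    [0,0,0],
    [0,0,0],
    [0,0,0],
    [0,0,0],
    [0,0,0]
  ],
  "gripper": [0,0,0,0,0,0]
}}

```text
time: 4.4
position: [0.4405, -0.0771, 0.0059]
orientation: [0.707, 0.707, 0.0, 0.0]
ft_force: [0.1, -1.2, 0.3]
finger_gap: 1.004
finger_force: 0.0
```

Emit:
{"api": "jog_arm", "payload": {
  "xyz": [
    [0,0,0],
    [0,0,0],
    [0,0,0],
    [0,0,0],
    [0,0,0],
    [0,0,0],
    [0,0,0],
    [0,0,0]
  ],
  "twist": [
    [0,0,0],
    [0,0,0],
    [0,0,0],
    [0,0,0],
    [0,0,0],
    [0,0,0],
    [0,0,0],
    [0,0,0]
  ],
  "gripper": [0.3,0.5,0.55,0.6,0.7,0.8,0.8,0.8],
  "grip_force": 55
}}

```text
time: 5.4
position: [0.44, -0.077, 0.0054]
orientation: [0.707, 0.707, -0.0, -0.0]
ft_force: [0.1, -0.7, -0.6]
finger_gap: 0.21
finger_force: 0.0
```

```bash
python3 -c "
from h import *
ft(4)"
```

```text
t 5.6 pos [ 0.44   -0.077   0.0054] rotvec [ 0. -0.  0.] gap 0.1999129409423725 ff 0.0
F,T [-0.0438 -0.0285 -0.1115  0.0259  0.0207  0.019 ] std [0.8509 0.2348 0.2023 0.0262 0.0085 0.0362]
```

The fingers closed past the bar's width with no force, so I'm checking.

```bash
python3 - <<'E'
from h import *
a=grab_frame("wrist")["pixels"]; q=grab_frame("side"); b=q["pixels"][130:290,260:460]
b=cv2.resize(b,(500,400),interpolation=cv2.INTER_CUBIC); a=cv2.resize(a,(640,400))
im=np.hstack([a,b]); cv2.imwrite("pics/v3.png",cv2.resize(im,None,fx=.7,fy=.7))
E
```

```text
(no output)
```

View pics/v3.png

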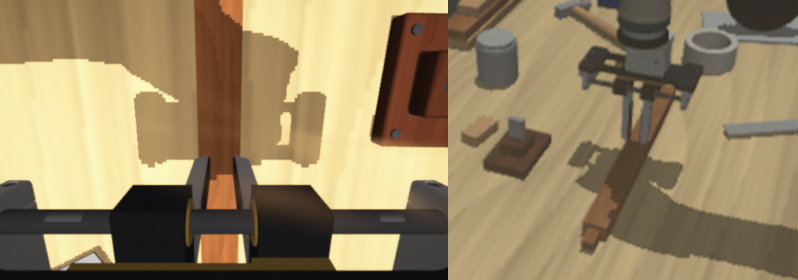

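```bash
python3 - <<'E'
from h import *
out=[]
for n in("side","scene","wrist"):
    s=get_state();q=grab_frame(n); t=np.array(s["position"])
    uv=proj(q,t,s)[0]; k=6 if n!="wrist" else 3
    w=264/k; x0,y0=int(uv[0]-w/2),int(uv[1]-w*.7)
    im=q["pixels"][y0:y0+int(1.4*w),x0:x0+int(w)]; im=cv2.resize(im,(int(w)*k,int(1.4*w)*k),interpolation=cv2.INTER_CUBIC)
    for dz,c in((0,(0,0,255)),(.0188,(0,255,0)),(.0318,(255,0,0))):
        P=(proj(q,t+[0,0,dz],s)[0]-[x0,y0]+.5)*k; cv2.circle(im,tuple(P.astype(int)),3,c,-1)
    print(n,uv,im.shape); out.append(im[:366,:262] if im.shape[0]>=366 else cv2.resize(im,(262,366)))
cv2.imwrite("pics/v4.png",np.hstack(out))
E
```

```text
side [364.86231896 218.08940044] (366, 264, 3)
scene [324.73168452 173.7613181 ] (366, 264, 3)
wrist [315.87320428 219.7523415 ] (369, 264, 3)
```

View pics/v4.png

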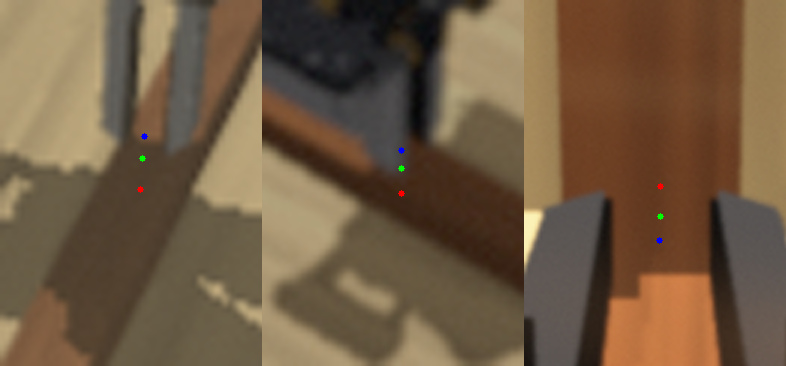

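The picture shows the fingertips ending about 28 mm behind the reported TCP: tips at z≈0.033, bar top at 0.026. They closed just above the bar. I'll open, go 2.7 cm lower while watching the force, and grip again.

Emit:
{"api": "jog_arm", "payload": {
  "xyz": [
    [0,0,0],
    [0,0,0],
    [0,0,0],
    [0,0,0],
    [0,0,0],
    [0,0,0],
    [0,0,0]
  ],
  "twist": [
    [0,0,0],
    [0,0,0],
    [0,0,0],
    [0,0,0],
    [0,0,0],
    [0,0,0],
    [0,0,0]
  ],
  "gripper": [0.2,0.2,0.2,0.2,0.2,0.2,0.2]
}}

```text
time: 6.72
position: [0.44, -0.0769, 0.0054]
orientation: [0.707, 0.707, 0.0, -0.0]
ft_force: [-0.3, -0.2, 0.3]
finger_gap: 0.796
finger_force: 0.0
```

Emit:
{"api": "jog_arm", "payload": {
  "xyz": [
    [0,0,0.7],
    [0,0,0.6],
    [0,0,0.5],
    [0,0,0.2],
    [0,0,0]
  ],
  "twist": [
    [0,0,0],
    [0,0,0],
    [0,0,0],
    [0,0,0],
    [0,0,0]
  ],
  "gripper": [0.2,0.2,0.2,0.2,0.2]
}}

```text
time: 7.35
position: [0.4401, -0.0769, -0.0146]
orientation: [0.707, 0.707, 0.0, -0.001]
ft_force: [-0.3, -0.1, -0.5]
finger_gap: 0.801
finger_force: 0.0
```

Emit:
{"api": "jog_arm", "payload": {
  "xyz": [
    [0,0,0.3],
    [0,0,0.3],
    [0,0,0.1],
    [0,0,0]
  ],
  "twist": [
    [0,0,0],
    [0,0,0],
    [0,0,0],
    [0,0,0]
  ],
  "gripper": [0.2,0.2,0.2,0.2]
}}

```text
time: 7.85
position: [0.4402, -0.077, -0.0213]
orientation: [0.707, 0.707, -0.0, -0.0]
ft_force: [0.9, 0.8, 0.4]
finger_gap: 0.799
finger_force: 0.0
```

Emit:
{"api": "jog_arm", "payload": {
  "xyz": [
    [0,0,0],
    [0,0,0],
    [0,0,0],
    [0,0,0],
    [0,0,0],
    [0,0,0],
    [0,0,0],
    [0,0,0]
  ],
  "twist": [
    [0,0,0],
    [0,0,0],
    [0,0,0],
    [0,0,0],
    [0,0,0],
    [0,0,0],
    [0,0,0],
    [0,0,0]
  ],
  "gripper": [0.5,0.55,0.6,0.7,0.7,0.7,0.7,0.7],
  "grip_force": 55
}}

```text
time: 8.85
position: [0.4389, -0.0771, -0.0213]
orientation: [0.707, 0.707, -0.001, -0.001]
ft_force: [-4.2, 0.1, 6.0]
finger_gap: 0.377
finger_force: 55.0
```

```bash
python3 -c "
from h import *
ft(6)"
```

```text
t 9.15 pos [ 0.4389 -0.0771 -0.0213] rotvec [-0.    0.17 -0.  ] gap 0.3774596491272133 ff 55.000022649765015
F,T [-5.0779  0.562   5.3002  0.1088  1.2612  0.0331] std [0.5423 0.4427 0.7457 0.0408 0.0152 0.028 ]
```

Gripped at 0.377, which is 35.5 mm. Lifting and measuring the moment.

Emit:
{"api": "jog_arm", "payload": {
  "xyz": [
    [0,0,-0.5],
    [0,0,-1.5],
    [0,0,-2],
    [0,0,-2.5],
    [0,0,-2.5],
    [0,0,-1.5],
    [0,0,0],
    [0,0,0]
  ],
  "twist": [
    [0,0,0],
    [0,0,0],
    [0,0,0],
    [0,0,0],
    [0,0,0],
    [0,0,0],
    [0,0,0],
    [0,0,0]
  ],
  "gripper": [0.7,0.7,0.7,0.7,0.7,0.7,0.7,0.7]
}}

```text
time: 10.15
position: [0.4407, -0.0771, 0.0834]
orientation: [0.707, 0.707, -0.0, -0.0]
ft_force: [-1.1, 0.4, -4.3]
finger_gap: 0.375
finger_force: 55.0
```

```bash
python3 - <<'E'
from h import *
w=ft(24); print("d from torque",(w[3]-.0)/w[2])
s=get_state();p=grab_frame("wrist"); a=p["pixels"]; b=grab_frame("side")["pixels"][100:300,200:520]
cv2.imwrite("pics/v5.png",np.hstack([cv2.resize(a,(400,250)),cv2.resize(b,(400,250))]))
E
```

```text
t 11.35 pos [ 0.4403 -0.077   0.0838] rotvec [0.01 0.04 0.  ] gap 0.3815376777533996 ff 54.99045431613922
F,T [-6.3100e-02 -1.0800e-02 -3.7038e+00 -2.3670e-01 -2.5000e-03  1.5000e-03] std [0.4856 0.5897 0.4298 0.025  0.0326 0.0215]
d from torque 0.06389501817217151
```

View pics/v5.png

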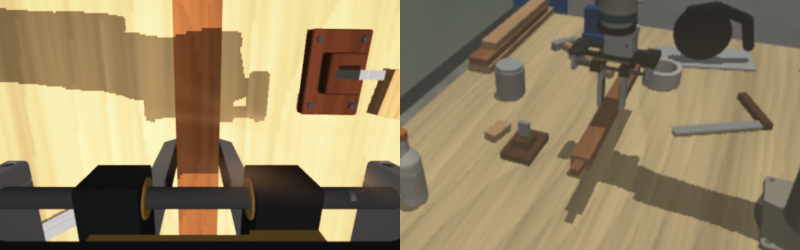

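The bar hangs level. The moment puts the balance point about 62 mm from the grip, towards the tenon. Carrying it over the stand.

Emit:
{"api": "jog_arm", "payload": {
  "xyz": [
    [0.5,1.5,0],
    [1,3,0],
    [1.2,3.5,0],
    [1.4,3.5,0],
    [1.2,3,0],
    [0.8,2.5,0],
    [0.4,1.1,0],
    [0,0,0]
  ],
  "twist": [
    [0,0,0],
    [0,0,0],
    [0,0,0.5],
    [0,0,0.5],
    [0,0,0],
    [0,0,0],
    [0,0,0],
    [0,0,0]
  ],
  "gripper": [0.7,0.7,0.7,0.7,0.7,0.7,0.7,0.7]
}}

```text
time: 12.45
position: [0.6221, -0.0129, 0.0832]
orientation: [0.713, 0.701, -0.0, -0.001]
ft_force: [-0.4, 0.8, -4.6]
finger_gap: 0.378
finger_force: 55.0
```

Emit:
{"api": "jog_arm", "payload": {
  "xyz": [
    [0,0,0],
    [0,0,0]
  ],
  "twist": [
    [0,0,0],
    [0,0,0]
  ],
  "gripper": [0.7,0.7]
}}

```text
time: 12.7
position: [0.621, -0.0141, 0.0837]
orientation: [0.713, 0.701, -0.001, -0.0]
ft_force: [-0.5, 0.6, -4.2]
finger_gap: 0.379
finger_force: 55.0
```

```bash
python3 - <<'E'
from h import *
s=dict(position=[.44,-.077,.0954],orientation=[.5**.5,.5**.5,0,0])
w=ft(25); print("d",w[3]/w[2]); p=grab_frame("wrist")
print("blade",back(p,[(563,112),(601,112),(601,127),(563,127)],.075,s).mean(0).round(4))
B=back(p,[(493,48),(584,50),(562,180),(471,180)],.018,s); print("base",B.round(4).tolist(),B.mean(0).round(4))
# side view: bar pose check, underside/top ends
t=np.array(get_state()["position"]); 
out=[]
for n in("scene","side"):
    q=grab_frame(n); im=q["pixels"].copy(); u=np.array([np.sin(np.radians(1)),np.cos(np.radians(1)),0]); v=np.array([u[1],-u[0],0]); zt=t[2]+.0213+.026
    c=np.array([t[0],t[1],zt]); P=[c+.2*u+.018*v,c+.2*u-.018*v,c-.2*u-.018*v,c-.2*u+.018*v]
    cv2.polylines(im,[proj(q,P).round().astype(int)],True,(0,255,0),1)
    F=[np.array([.621,-.012,.075])+a*v+b*u for a,b in((-.013,-.005),(.013,-.005),(.013,.005),(-.013,.005))]
    cv2.polylines(im,[proj(q,F).round().astype(int)],True,(255,0,0),1)
    x,y=proj(q,[t])[0].astype(int); out.append(cv2.resize(im[y-80:y+70,x-100:x+100],(400,300),interpolation=cv2.INTER_CUBIC))
cv2.imwrite("pics/v6.png",np.hstack(out))
E
```

```text
t 13.95 pos [ 0.6219 -0.0135  0.0837] rotvec [ 0.01  0.04 -1.  ] gap 0.3762763864809664 ff 54.990434646606445
F,T [-1.2390e-01  1.3630e-01 -3.6882e+00 -2.4640e-01 -1.9000e-03 -1.6000e-03] std [0.5244 0.5306 0.5865 0.0328 0.0285 0.0262]
d 0.06681379584430891
blade [ 0.6211 -0.0122  0.075 ]
base [[0.5829, 0.0426, 0.018], [0.6567, 0.0411, 0.018], [0.6585, -0.0661, 0.018], [0.5777, -0.0661, 0.018]] [ 0.6189 -0.0121  0.018 ]
```

View pics/v6.png

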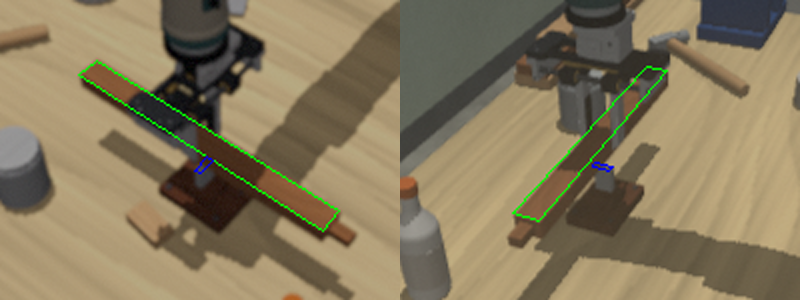

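The blade fix repeats at (0.621, -0.012), and the overlay fits a level bar. Lowering the middle onto the edge.

Emit:
{"api": "jog_arm", "payload": {
  "xyz": [
    [0.1,0,0.7],
    [0,0,0.7],
    [0,0,0.6],
    [0,0,0.4],
    [0,0,0.2],
    [0,0,0]
  ],
  "twist": [
    [0,0,0],
    [0,0,0],
    [0,0,0],
    [0,0,0],
    [0,0,0],
    [0,0,0]
  ],
  "gripper": [0.7,0.7,0.7,0.7,0.7,0.7]
}}

```text
time: 14.85
position: [0.6219, -0.0125, 0.0575]
orientation: [0.713, 0.701, -0.0, -0.0]
ft_force: [-0.6, 0.0, -3.2]
finger_gap: 0.376
finger_force: 55.0
```

Emit:
{"api": "jog_arm", "payload": {
  "xyz": [
    [0,0,0.1],
    [0,0,0.1],
    [0,0,0.1],
    [0,0,0]
  ],
  "twist": [
    [0,0,0],
    [0,0,0],
    [0,0,0],
    [0,0,0]
  ],
  "gripper": [0.7,0.7,0.7,0.7]
}}

```text
time: 15.35
position: [0.6219, -0.0125, 0.0546]
orientation: [0.713, 0.701, -0.0, -0.0]
ft_force: [-1.1, 0.8, -3.2]
finger_gap: 0.379
finger_force: 55.0
```

```bash
python3 -c "
from h import *
ft(6)"
```

```text
t 15.65 pos [ 0.6219 -0.0125  0.0547] rotvec [ 0.01  0.04 -1.  ] gap 0.3777769476161505 ff 54.990363121032715
F,T [-0.0521  0.021  -3.8487 -0.2349  0.0288  0.0059] std [0.3914 0.1759 0.4008 0.0199 0.0111 0.031 ]
```

Emit:
{"api": "jog_arm", "payload": {
  "xyz": [
    [0,0,0.05],
    [0,0,0.05],
    [0,0,0]
  ],
  "twist": [
    [0,0,0],
    [0,0,0],
    [0,0,0]
  ],
  "gripper": [0.7,0.7,0.7]
}}

```text
time: 16.02
position: [0.6219, -0.0125, 0.0539]
orientation: [0.713, 0.701, -0.0, -0.0]
ft_force: [-0.6, -0.1, -1.3]
finger_gap: 0.376
finger_force: 55.0
```

```bash
python3 -c "
from h import *
ft(5)"
```

```text
t 16.275 pos [ 0.622  -0.0125  0.0538] rotvec [ 0.01  0.03 -1.  ] gap 0.3753136231445358 ff 54.993000626564026
F,T [-0.9616  0.187  -0.7629 -0.263   0.2032 -0.0029] std [0.3213 0.3629 0.4797 0.0082 0.0306 0.0268]
```

Emit:
{"api": "jog_arm", "payload": {
  "xyz": [
    [0,0,0.05],
    [0,0,0]
  ],
  "twist": [
    [0,0,0],
    [0,0,0]
  ],
  "gripper": [0.7,0.7]
}}

```text
time: 16.52
position: [0.622, -0.0125, 0.0538]
orientation: [0.713, 0.701, -0.0, -0.0]
ft_force: [-2.6, -0.2, 5.3]
finger_gap: 0.379
finger_force: 55.0
```

```bash
python3 -c "
from h import *
ft(5)"
```

```text
t 16.775 pos [ 0.6219 -0.0125  0.0538] rotvec [-0.    0.03 -1.  ] gap 0.3772077963405795 ff 54.99794840812683
F,T [-2.5396  0.1052  5.3762 -0.2962  0.7001 -0.0117] std [0.96   0.3766 0.5315 0.0273 0.018  0.0351]
```

Contact at z=0.0538. Easing off to about 3–4 N and sliding towards -y.

Emit:
{"api": "jog_arm", "payload": {
  "xyz": [
    [0,0,-0.04],
    [-0.2,0,0],
    [-0.4,0,0],
    [-0.4,0,0],
    [-0.4,0,0],
    [-0.4,0,0],
    [-0.2,0,0],
    [0,0,0]
  ],
  "twist": [
    [0,0,0],
    [0,0,0],
    [0,0,0],
    [0,0,0],
    [0,0,0],
    [0,0,0],
    [0,0,0],
    [0,0,0]
  ],
  "gripper": [0.7,0.7,0.7,0.7,0.7,0.7,0.7,0.7]
}}

```text
time: 17.77
position: [0.6219, -0.0329, 0.0538]
orientation: [0.713, 0.701, -0.0, 0.0]
ft_force: [-0.1, 3.5, 5.3]
finger_gap: 0.379
finger_force: 55.0
```

```bash
python3 -c "
from h import *
ft(5)"
```

```text
t 18.025 pos [ 0.6219 -0.0329  0.0538] rotvec [-0.02 -0.   -1.01] gap 0.37644400813321593 ff 54.99782860279083
F,T [ 1.0827  2.9257  4.9998  0.6751 -0.0957 -0.0319] std [0.3056 0.4315 0.3169 0.0343 0.0343 0.0314]
```

Emit:
{"api": "jog_arm", "payload": {
  "xyz": [
    [0,0,-0.03],
    [-0.2,0,0],
    [-0.4,0,0],
    [-0.4,0,0],
    [-0.4,0,0],
    [-0.4,0,0],
    [-0.2,0,0],
    [0,0,0]
  ],
  "twist": [
    [0,0,0],
    [0,0,0],
    [0,0,0],
    [0,0,0],
    [0,0,0],
    [0,0,0],
    [0,0,0],
    [0,0,0]
  ],
  "gripper": [0.7,0.7,0.7,0.7,0.7,0.7,0.7,0.7]
}}

```text
time: 19.02
position: [0.6209, -0.0534, 0.0537]
orientation: [0.713, 0.701, -0.001, -0.0]
ft_force: [-0.2, 1.7, 3.5]
finger_gap: 0.375
finger_force: 55.0
```

```bash
python3 -c "
from h import *
ft(5)"
```

```text
t 19.275 pos [ 0.6209 -0.0534  0.0537] rotvec [-0.06  0.07 -1.02] gap 0.3767466135914563 ff 54.99646782875061
F,T [-9.4600e-02  1.4586e+00  2.6685e+00  3.7900e-01  1.2600e-01  1.0000e-04] std [0.4295 0.7433 0.2237 0.1037 0.0204 0.0342]
```

Emit:
{"api": "jog_arm", "payload": {
  "xyz": [
    [0,0,-0.02],
    [-0.2,0,0],
    [-0.4,0,0],
    [-0.5,0,0],
    [-0.5,0,0],
    [-0.4,0,0],
    [-0.2,0,0],
    [0,0,0]
  ],
  "twist": [
    [0,0,0],
    [0,0,0],
    [0,0,0],
    [0,0,0],
    [0,0,0],
    [0,0,0],
    [0,0,0],
    [0,0,0]
  ],
  "gripper": [0.7,0.7,0.7,0.7,0.7,0.7,0.7,0.7]
}}

```text
time: 20.27
position: [0.6206, -0.0754, 0.0539]
orientation: [0.713, 0.701, -0.001, -0.0]
ft_force: [-0.1, 0.2, -1.0]
finger_gap: 0.376
finger_force: 55.0
```

```bash
python3 -c "
from h import *
ft(6)"
```

```text
t 20.575 pos [ 0.6207 -0.0753  0.054 ] rotvec [-0.05  0.06 -1.01] gap 0.38004181187932584 ff 54.99353885650635
F,T [-0.0814 -0.7212 -0.857  -0.2839  0.055  -0.0049] std [0.5095 0.4755 0.2268 0.102  0.0179 0.0207]
```

Emit:
{"api": "jog_arm", "payload": {
  "xyz": [
    [0,0,0.01],
    [0,0,0]
  ],
  "twist": [
    [0,0,0],
    [0,0,0]
  ],
  "gripper": [0.7,0.7]
}}

```text
time: 20.82
position: [0.6207, -0.0751, 0.054]
orientation: [0.713, 0.701, -0.001, -0.0]
ft_force: [-0.7, -2.1, -0.7]
finger_gap: 0.381
finger_force: 55.0
```

```bash
python3 -c "
from h import *
w=ft(14); print('N*off', w[3]-.25*w[1])"
```

```text
t 21.525 pos [ 0.6208 -0.0745  0.0539] rotvec [ 0.01  0.04 -1.  ] gap 0.3737387500711025 ff 54.993905425071716
F,T [-0.396  -1.8348 -0.6694 -0.544   0.0923  0.0366] std [0.5062 0.3657 0.539  0.0284 0.0291 0.0302]
N*off -0.08525383348016885
```

There is residual drag of -1.8 N, because the arm settled back 1 mm. I'll unload slightly, trim the last 1 mm, and set the bar down again.

Emit:
{"api": "jog_arm", "payload": {
  "xyz": [
    [0,0,-0.03],
    [-0.05,0,0],
    [-0.05,0,0],
    [0,0,0],
    [0,0,0],
    [0,0,0]
  ],
  "twist": [
    [0,0,0],
    [0,0,0],
    [0,0,0],
    [0,0,0],
    [0,0,0],
    [0,0,0]
  ],
  "gripper": [0.7,0.7,0.7,0.7,0.7,0.7]
}}

```text
time: 22.28
position: [0.6207, -0.0754, 0.0542]
orientation: [0.713, 0.701, -0.0, -0.0]
ft_force: [0.1, 0.2, -3.5]
finger_gap: 0.379
finger_force: 55.0
```

```bash
python3 -c "
from h import *
w=ft(10); print('N*off', w[3]-.25*w[1])"
```

```text
t 22.775 pos [ 0.6207 -0.0756  0.0542] rotvec [ 0.    0.05 -1.  ] gap 0.38071993096074663 ff 54.99131619930267
F,T [ 0.1186  0.53   -2.7687 -0.0512  0.046  -0.0028] std [0.4563 0.4735 0.4302 0.025  0.0288 0.0194]
N*off -0.1837581682922117
```

Emit:
{"api": "jog_arm", "payload": {
  "xyz": [
    [-0.0,0,0.02],
    [0,0,0.01],
    [0,0,0]
  ],
  "twist": [
    [0,0,0],
    [0,0,0],
    [0,0,0]
  ],
  "gripper": [0.7,0.7,0.7]
}}

```text
time: 23.15
position: [0.6208, -0.0755, 0.054]
orientation: [0.713, 0.701, -0.0, -0.0]
ft_force: [0.0, 0.1, -1.2]
finger_gap: 0.378
finger_force: 55.0
```

```bash
python3 -c "
from h import *
w=ft(14); print('N*off', w[3]-.25*w[1])"
```

```text
t 23.85 pos [ 0.6208 -0.0756  0.054 ] rotvec [ 0.    0.04 -1.01] gap 0.3770660027709707 ff 54.99500513076782
F,T [-0.7828 -0.3659 -1.0935 -0.0977  0.2368  0.0543] std [0.4347 0.3849 0.4504 0.0483 0.0325 0.034 ]
N*off -0.006192961035223571
```

The bar rests with about 2.7 N on the edge and little drag. Lowering a touch and relaxing the grip in stages to test the balance.

Emit:
{"api": "jog_arm", "payload": {
  "xyz": [
    [0,0,0.01],
    [0,0,0]
  ],
  "twist": [
    [0,0,0],
    [0,0,0]
  ],
  "gripper": [0.7,0.7],
  "grip_force": 20
}}

```text
time: 24.1
position: [0.6208, -0.0756, 0.0539]
orientation: [0.713, 0.701, -0.0, -0.0]
ft_force: [-1.2, -0.4, -0.3]
finger_gap: 0.381
finger_force: 20.0
```

Emit:
{"api": "jog_arm", "payload": {
  "xyz": [
    [0,0,0],
    [0,0,0]
  ],
  "twist": [
    [0,0,0],
    [0,0,0]
  ],
  "gripper": [0.7,0.7],
  "grip_force": 3
}}

```text
time: 24.35
position: [0.6209, -0.0756, 0.054]
orientation: [0.713, 0.701, -0.0, -0.0]
ft_force: [-0.5, -1.6, 0.1]
finger_gap: 0.382
finger_force: 3.0
```

```bash
python3 - <<'E'
from h import *
w=ft(8); print('N*off', w[3]-.25*w[1])
out=[]
for n in("scene","side"):
    q=grab_frame(n); im=q["pixels"].copy(); a=np.radians(1);u=np.array([np.sin(a),np.cos(a),0]); v=np.array([u[1],-u[0],0])
    c=np.array([.6208,-.0756,.101]); P=[c+.2*u+.018*v,c+.2*u-.018*v,c-.2*u-.018*v,c-.2*u+.018*v]
    cv2.polylines(im,[proj(q,P).round().astype(int)],True,(0,255,0),1)
    x,y=proj(q,[c])[0].astype(int); out.append(cv2.resize(im[y-70:y+80,x-100:x+100],(400,300),interpolation=cv2.INTER_CUBIC))
cv2.imwrite("pics/v7.png",np.hstack(out))
E
```

```text
t 24.75 pos [ 0.6209 -0.0756  0.0539] rotvec [ 0.    0.04 -1.  ] gap 0.38649595458039426 ff 3.0026596784591675
F,T [-0.9355 -0.4125  0.4272 -0.195   0.3134  0.0721] std [0.286  0.4901 0.3088 0.0271 0.0258 0.0309]
N*off -0.091908285395265
```

View pics/v7.png

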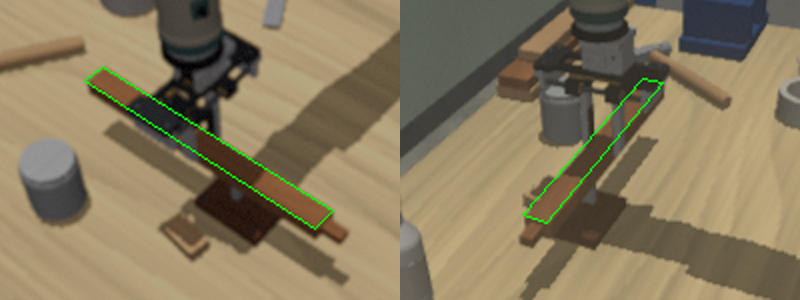

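The bar is still level on the stand with a 3 N grip. Trimming the small residual drag before release.

Emit:
{"api": "jog_arm", "payload": {
  "xyz": [
    [-0.01,0,0],
    [0,0,0]
  ],
  "twist": [
    [0,0,0],
    [0,0,0]
  ],
  "gripper": [0.7,0.7]
}}

```text
time: 25.1
position: [0.6209, -0.0756, 0.0539]
orientation: [0.713, 0.701, -0.0, -0.0]
ft_force: [-1.7, -2.1, 0.5]
finger_gap: 0.382
finger_force: 3.0
```

```bash
python3 -c "
from h import *
w=ft(12); print('N*off', w[3]-.25*w[1])"
```

```text
t 25.7 pos [ 0.6208 -0.0756  0.0538] rotvec [ 0.01  0.04 -1.01] gap 0.38264832804435295 ff 3.0014297738671303
F,T [-0.9769 -0.9051  0.55   -0.1957  0.2578  0.0482] std [0.5177 0.534  0.5324 0.0372 0.0201 0.0199]
N*off 0.030593460611062745
```

Emit:
{"api": "jog_arm", "payload": {
  "xyz": [
    [-0.02,0,0],
    [0,0,0]
  ],
  "twist": [
    [0,0,0],
    [0,0,0]
  ],
  "gripper": [0.7,0.7]
}}

```text
time: 25.95
position: [0.6208, -0.0756, 0.0538]
orientation: [0.713, 0.701, -0.0, -0.0]
ft_force: [-1.3, 0.1, 0.0]
finger_gap: 0.379
finger_force: 3.0
```

```bash
python3 -c "
from h import *
w=ft(10); print('N*off', w[3]-.25*w[1])"
```

```text
t 26.45 pos [ 0.6208 -0.0756  0.0538] rotvec [ 0.02  0.04 -1.  ] gap 0.38216410966611414 ff 3.000190146267414
F,T [-0.6991 -0.3184  0.4327 -0.0172  0.2139  0.0455] std [0.3576 0.4491 0.424  0.0396 0.0309 0.0272]
N*off 0.06235802099152314
```

The drag is almost gone, so I'm opening.

Emit:
{"api": "jog_arm", "payload": {
  "xyz": [
    [0,0,0],
    [0,0,0],
    [0,0,0],
    [0,0,0],
    [0,0,0],
    [0,0,0]
  ],
  "twist": [
    [0,0,0],
    [0,0,0],
    [0,0,0],
    [0,0,0],
    [0,0,0],
    [0,0,0]
  ],
  "gripper": [0.6,0.58,0.55,0.5,0.45,0.4]
}}

```text
time: 27.2
position: [0.6208, -0.0758, 0.0538]
orientation: [0.713, 0.701, -0.0, -0.0]
ft_force: [0.3, -0.5, -0.5]
finger_gap: 0.588
finger_force: 0.0
```

```bash
python3 - <<'E'
from h import *
w=ft(3)
M=[np.zeros((400,640),bool)]
for n in("scene","side"):
    q=grab_frame(n); r=nets.outline_of("bar",q)[0]
    f=cv2.fitLine(np.argwhere(r["mask"])[:,::-1].astype(np.float32),cv2.DIST_L2,0,.01,.01).ravel()
    a=np.radians(1);u=np.array([np.sin(a),np.cos(a),0]);c=np.array([.6208,-.0756,.095])
    P=proj(q,[c+.2*u,c-.2*u]); print(n,round(r["p"],2),"mask line deg",np.degrees(np.arctan(f[1]/f[0])).round(2),"level",np.degrees(np.arctan((P[1]-P[0])[1]/(P[1]-P[0])[0])).round(2),"tilt .1:",end=" ")
    P=proj(q,[c+.2*u+[0,0,-.02],c-.2*u+[0,0,.02]]);print(np.degrees(np.arctan((P[1]-P[0])[1]/(P[1]-P[0])[0])).round(2))
E
```

```text
t 27.35 pos [ 0.6208 -0.0758  0.0538] rotvec [ 0.01  0.04 -1.  ] gap 0.5999069478204182 ff 0.0
F,T [-0.2802 -0.3534 -0.0068  0.0163  0.004  -0.0189] std [0.2452 0.1599 0.4136 0.005  0.019  0.0149]
scene 0.67 mask line deg 32.63 level 32.57 tilt .1: 35.62
side 0.73 mask line deg -49.2 level -49.4 tilt .1: -54.03
```

It is level and free of the fingers. Rising straight up.

Emit:
{"api": "jog_arm", "payload": {
  "xyz": [
    [0,0,-0.5],
    [0,0,-1],
    [0,0,-1.5],
    [0,0,-2],
    [0,0,-2.5],
    [0,0,-2.5],
    [0,0,-1],
    [0,0,0]
  ],
  "twist": [
    [0,0,0],
    [0,0,0],
    [0,0,0],
    [0,0,0],
    [0,0,0],
    [0,0,0],
    [0,0,0],
    [0,0,0]
  ],
  "gripper": [0.4,0.4,0.4,0.4,0.4,0.4,0.4,0.4]
}}

```text
time: 28.55
position: [0.6213, -0.0759, 0.1648]
orientation: [0.713, 0.701, 0.0, 0.0]
ft_force: [0.6, -0.6, -1.0]
finger_gap: 0.599
finger_force: 0.0
```

```bash
python3 - <<'E'
from h import *
w=ft(10)
out=[]
for n in("scene","side"):
    q=grab_frame(n); out.append(cv2.resize(q["pixels"][100:300,200:460],(390,300)))
    r=nets.outline_of("bar",q)[0]; f=cv2.fitLine(np.argwhere(r["mask"])[:,::-1].astype(np.float32),cv2.DIST_L2,0,.01,.01).ravel(); print(n,np.degrees(np.arctan(f[1]/f[0])))
cv2.imwrite("pics/v8.png",np.hstack(out))
E
```

```text
Traceback (most recent call last):
  File "h.py", line 22, in ft
    grab_frame("side"); s=get_state(); L.append(np.r_[s["ft_force"],s["wrist_torque"]])
    ~~~~~~~~~~^^^^^^^^
ValueError: 200 camera calls are used up
```

The camera calls are used up. The bar was confirmed level after release, and the fingers came up clear with no contact force, so I'm handing in.

```bash
python3 -c "
from workcell import env
print(env.close_job())"
```

```text
the job is handed in; nothing more can be done
None
```

I slid the bar about 63 mm along the edge to its balance point, let go, and handed the job in at about 29 s. It measured level with the fingers open, but the camera calls ran out before I could look again after raising the gripper.

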